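# Make the projector's loose lid hold: set its hinge drag, lift it and let go

## Robot

A 6-joint arm with a two-finger parallel gripper is mounted at the origin on the work surface. World frame = base frame: x ahead of the robot, y to its left, z up, the work surface at z = 0. Lengths are in m, angles in degrees, forces in N, time in s.
With the tool pointing down it reaches from about 0.3 to 0.75 m from the base axis. Payload 8.5 kg.
Tool frame: the origin (TCP) lies at the very end of the fingers, on their centre line; the grasp point (between the pads) lies 19 mm behind it (env.grasp_offset is the distance from the TCP to the grasp point, in m); y points along the fingers, z is the direction in which the jaws open and shut, and the axes are right-handed (so a half turn about y gives the same grasp; the last joint's range is limited). The gripper opens to 85 mm and grips with 20 to 120 N. Pads are 22 mm wide; open, the fingers measure 114 mm over their backs; the gripper's body (76 mm by 85 mm) begins 54 mm behind the grasp point. The pads swing forward as they close: fully open they stand 13 mm farther back than shut.
Start: joints at [-76.564, 21.807, 74.336, -0, 83.858, -12.336], TCP at [0.239, -0.495, 0.231] pointing down, gripper open.
Joint ranges: [-178.18, 178.18], [-50.72, 133.34], [12.68, 142.11], [-81.47, 261.47], [9.98, 163.14], [-165.26, 165.26]. Speed limits (degrees/s): [136.94, 136.94, 180, 180, 180, 180].

## Interface

Orientations are given as a 3x3 rotation matrix whose columns are the frame's x, y, z axes.
In Python, from rig import env gives the robot as it stands. The module is installed in compiled form; this text tells all that it offers.
- The arm moves only by the shell command python3 -m pendant 'ROWS' [FORCE]. ROWS is JSON, a list of rows, each a list of 3 entries, a list of its own where there are three numbers: the shift along the world's x, y, z as a fraction of full scale, then the turn about the world's z as a fraction of full scale, then the opening, from 0 (shut) to 1 (fully open). A call has 1 to 12 rows; each row shifts and turns the commanded pose from where the row before left it; what a row does not reach is not made up. Full scale, the value 1, is 30 mm for a shift and 5 degrees for a turn. A row lasts 1/12 s, in which the tool goes at most 41.7 mm and 7.16 degrees, less where a joint would pass 70% of its speed; a pose out of reach is approached as far as the arm can. A call with a number of a shift or a turn outside -1 to 1 is refused whole. A call with a gripper value outside its range is refused whole. The fingers move at their own pace and stop on an object; FORCE is the grip in N (left out, the last holds). Time passes only in rows, so rows that do not move let the fingers close. It gives the time, the measured TCP pose, the force and the opening at its end, in the units of the state.
- env.observe(): the state, without advancing time (a new reading comes with each control period).
- env.get_image(name): name is "scene" or "side" or "wrist"; returns (picture, depth): 480x640x3 uint8, red, green, blue; 480x640 float32, m along the optical axis (not along the pixel's ray), 0 where there is no reading.
- env.camera_model(name): a dict with "camera_matrix" (3x3 intrinsics, pixels), "dist_coeffs" ([k1, k2, p1, p2, k3] as OpenCV has them; the pictures are not rectified), "R" (3x3) and "t" (3): a world point X has camera coordinates R X + t; the wrist camera has in their place "tool_from_camera" (4x4, takes a point from camera to tool coordinates, whose origin is the TCP and whose axes are the tool frame's). Camera axes: x right, y down, z forward; pixel columns grow to the right and rows downward; lengths in m; the calibration is good to about 2 mm. A picture is of the moment at which its call begins: read the wrist's pose just before it. camera_model takes no time and is no camera call.
- env.close_job(): hands the job in, once; it reports no verdict.
The state is a dict: "time_s": time; "q": joint angles; "qvel": joint speeds; "joint_efforts": joint torques, N m; "position": TCP position; "tool_rot": TCP orientation; "ft_force": force on the tool from outside, world axes, zero at the start; "wrist_torque": the same for the moment, N m; "grip_width": finger opening in m.
Only numpy, scipy, OpenCV 4.12 (cv2) and the standard library are available. Lean on these libraries where they do the work, as an engineer would, in place of code of your own. Each camera call takes 0.05 s, during which the arm holds its last target.

## Task

The hinge of the pattern projector's lid has come loose, so the lid drops shut by itself. Push the orange clamp lever at the hinge down until it is firm, finger-tight but not forced, then lift the lid to about 45 degrees and let go to test that it stays; leave it standing there on its own. Never let the lid fall, and leave the other things on the bench where they are.

Things in the scene. Friction and masses are not known exactly. Their poses are not given: they have to be found in the camera images.
- projector: light grey finned housing, 200 mm long (x), 180 mm wide (y), rim 120 mm above the bench, fixed; a black objective barrel sticks 112 mm out of its front. Origin: centre of its underside, on the bench; x axis along the barrel, away from the robot, z up. The lid's hinge runs along its rear edge, on the robot's side
- hinge_line (a point): the middle of the lid's hinge line, 128 mm above the bench; in the projector's frame it lies at x -106 mm, y 0, and the hinge line runs along the projector's y axis
- lid (a joint): angle of the lid, rad: 0 shut (level), growing as its front edge rises, stop at 1.48. Metal plate 206 x 184 x 4 mm, 0.2 to 0.34 kg, top face level with the hinge line when shut, centre of mass 110 mm from it. While the clamp is loose it falls shut when let go; with the clamp firm it stays at any angle and moves against an even drag of a few newtons at the handle
- lid_handle (a point): middle of the black bow handle on the lid: a round bar 12 mm thick and 88 mm long, parallel to the hinge line, 165 mm from it; bar centre 28 mm above the lid's top face, free space beneath. It is pinched across the bar
- lever: orange clamp lever, a round bar 15 mm thick on a black hub at the projector's -y end of the hinge. Origin on the hinge axis, 122 mm to -y of its middle; own x axis along the handle, which reaches 98 mm out, 17 to 20 mm further to -y. Loose, it points forward and 35 to 50 degrees up. Pushed down round the hinge axis it tightens; it stays where left and can go to 50 degrees below level
- lever_handle (a point): place to push, with closed fingers from above: on the handle's centre line, 78 mm from the hinge axis. It turns with an even drag of about 6.5 N; 17 to 69 degrees below its 50 degree top position (not known where) the clamp bites and the push rises about 6 N per further 10 degrees. 10 to 15 N is finger-tight and holds the lid; over 20 N in all on the lever, squeeze included, forces it
- lens_cap: black lens cap, 86 mm across, 16 mm high, lying on the bench; origin: centre of its underside. Leave alone
- screwdriver: screwdriver with a yellow handle, 170 mm long, lying on the bench; leave alone
- filter_ring: brass filter ring, 72 mm across, 12 mm high, lying on the bench; origin: centre of its underside. Leave alone
- cleaner: small white bottle with a blue cap, 40 mm across, 100 mm high, standing on the bench; origin: centre of its underside. Leave alone

How it is judged:
By the outcome, as a careful person would: the job done as asked, in the order asked, and still so for the second after the job is handed in, with the robot touching nothing.
It also fails if it takes over 64 s, if anything falls off the work surface, if the arm or the gripper's body presses on something with over 40 N, if the wrist force passes 120 N, or if a joint passes its speed limit or range.

## Working session

There is one attempt and no reset: what is moved stays moved. The work goes in short steps, Python scripts to look and compute and a shell command to move; the robot and the scene stay as the last step left them, time stands still between calls to the robot, and variables do not carry over. Pictures are saved under pics/ and viewed, and the job is handed in when it is done.

```bash
mkdir -p pics; ls; python3 - <<'E'
from rig import env
import cv2,numpy as np
np.set_printoptions(precision=4,suppress=True)
s=env.observe(); print(s)
for n in ["scene","side","wrist"]:
    im,d=env.get_image(n); cv2.imwrite(f"pics/{n}0.png",im[:,:,::-1]); np.save(f"pics/{n}0_d.npy",d)
    m=env.camera_model(n); print(n,m)
E
```

```text
pics
{'time_s': 0.0, 'q': array([-76.5627,  21.8415,  74.3859,  -0.0006,  83.8583, -12.3354]), 'qvel': array([-0.0018,  0.0767,  0.066 , -0.0407,  0.0909, -0.0996]), 'joint_efforts': array([  0.0008, -44.846 , -23.1278,  -0.0001,   0.0048,  -0.    ]), 'position': array([ 0.2391, -0.495 ,  0.2307]), 'tool_rot': array([[-0.9005, -0.0004,  0.4348],
       [-0.4348,  0.0015, -0.9005],
       [-0.0003, -1.    , -0.0015]]), 'ft_force': array([-0.6674, -0.2999,  0.4439]), 'wrist_torque': array([0.0324, 0.0714, 0.0047]), 'grip_width': 0.085634931407354}
scene {'camera_matrix': array([[451.0911,   0.    , 327.7154],
       [  0.    , 451.0911, 236.8419],
       [  0.    ,   0.    ,   1.    ]]), 'dist_coeffs': array([-0.0965,  0.    ,  0.    ,  0.    ,  0.    ]), 'R': array([[ 0.8188,  0.5737, -0.0205],
       [ 0.4043, -0.6017, -0.6889],
       [-0.4076,  0.5558, -0.7246]]), 't': array([-0.5286, -0.1197,  1.1898])}
side {'camera_matrix': array([[519.0574,   0.    , 307.285 ],
       [  0.    , 519.0574, 241.1929],
       [  0.    ,   0.    ,   1.    ]]), 'dist_coeffs': array([0.016, 0.   , 0.   , 0.   , 0.   ]), 'R': array([[-0.9253, -0.3788, -0.019 ],
       [-0.2602,  0.6705, -0.6948],
       [ 0.276 , -0.6379, -0.719 ]]), 't': array([0.599 , 0.199 , 1.1542])}
wrist {'camera_matrix': array([[340.4024,   0.    , 315.7373],
       [  0.    , 340.4024, 240.8535],
       [  0.    ,   0.    ,   1.    ]]), 'dist_coeffs': array([0.0193, 0.    , 0.    , 0.    , 0.    ]), 'tool_from_camera': array([[-0.0001,  0.954 ,  0.2997, -0.0759],
       [-0.0011, -0.2997,  0.954 , -0.1419],
       [ 1.    , -0.0002,  0.0011,  0.0005],
       [ 0.    ,  0.    ,  0.    ,  1.    ]])}
```

View pics/scene0.png

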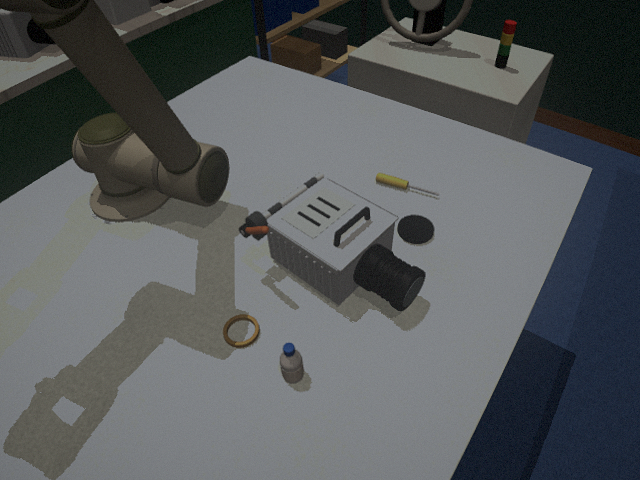

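View pics/side0.png

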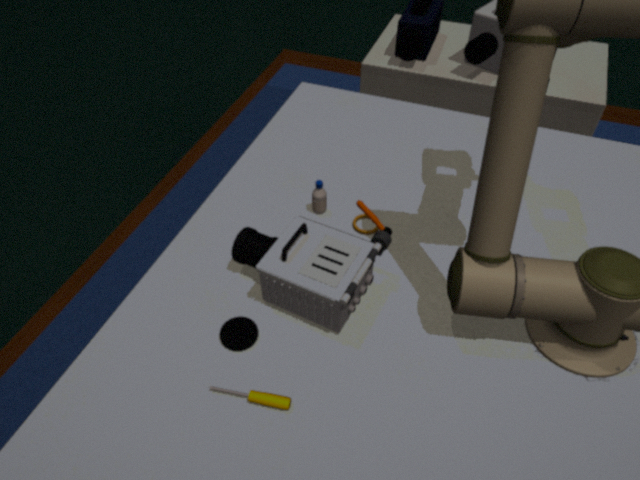

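View pics/wrist0.png

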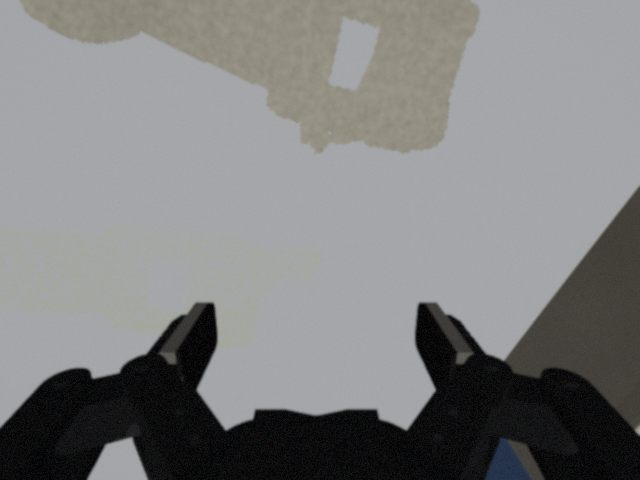

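The scene view shows the projector at about (330,235), with the handle at (352,225), the orange lever at (257,229), the filter ring at (241,330) and the bottle at (291,363). The side view shows the lever at (372,217) and the handle at (294,242). I'll enlarge both views next.

```bash
python3 - <<'E'
import cv2
a=cv2.imread("pics/scene0.png")[160:320,220:440]; b=cv2.imread("pics/side0.png")[170:340,220:420]
cv2.imwrite("pics/c1.png",cv2.convertScaleAbs(cv2.resize(a,None,fx=3.6,fy=3.6,interpolation=3),alpha=1.5))
cv2.imwrite("pics/c2.png",cv2.convertScaleAbs(cv2.resize(b,None,fx=3.5,fy=3.5,interpolation=3),alpha=1.7))
E
```

```text
(no output)
```

View pics/c1.png

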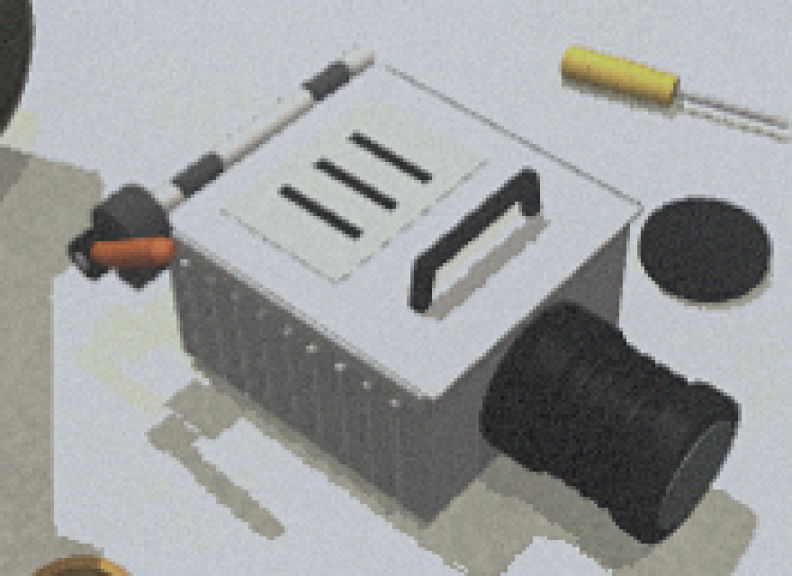

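View pics/c2.png

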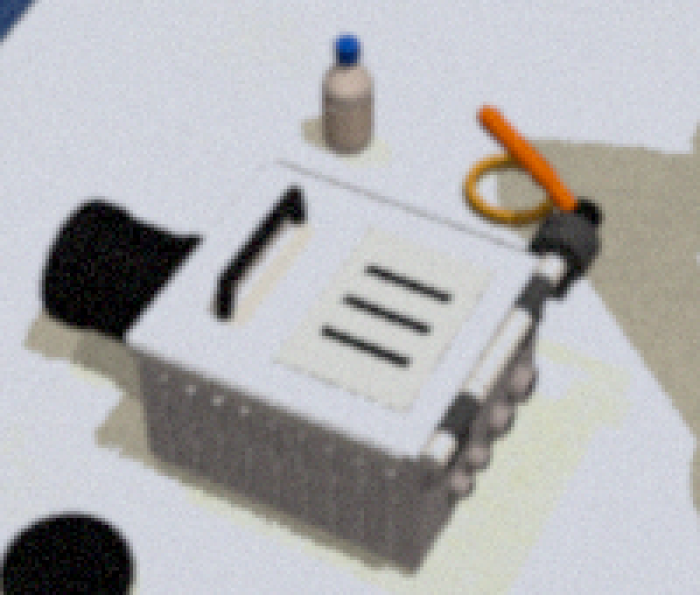

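```bash
cat > h.py <<'E'
import cv2,numpy as np
from rig import env
np.set_printoptions(precision=4,suppress=True)
def ray(n,px):
    m=env.camera_model(n); u=cv2.undistortPoints(np.array(px,float).reshape(-1,1,2),m["camera_matrix"],m["dist_coeffs"]).reshape(-1,2)
    d=np.c_[u,np.ones(len(u))]@m["R"]; c=-m["R"].T@m["t"]; return c,d
def plane(n,px,z):
    c,d=ray(n,px); return c+d*((z-c[2])/d[:,2])[:,None]
def dep(n,px,z):
    c,d=ray(n,px); return c+d*np.asarray(z)[:,None]
def tri(pa,pb):
    ca,da=ray("scene",[pa]);cb,db=ray("side",[pb]);da=da[0];db=db[0]
    A=np.c_[da,-db];k=np.linalg.lstsq(A,cb-ca,rcond=None)[0]
    p,q=ca+da*k[0],cb+db*k[1];return (p+q)/2,np.linalg.norm(p-q)
def orange(im):
    h=cv2.cvtColor(im,cv2.COLOR_RGB2HSV);return ((h[...,0]<14)&(h[...,1]>150)&(h[...,2]>70)).astype(np.uint8)
E
python3 - <<'E'
from h import *
sc=np.array([(432,398),(173,210),(641,207),(383,67)])/3.6+[220,160]
si=np.array([(278,160),(545,255),(133,333),(415,455)])/3.5+[220,170]
P=plane("scene",sc,.128);Q=plane("side",si,.128);print("corners f-,r-,f+,r+\n",P,"\n",Q)
for X in (P,Q):
    v=X[0]-X[1]+X[2]-X[3];w=X[2]-X[0]+X[3]-X[1]
    print(X.mean(0),np.degrees(np.arctan2(v[1],v[0])),np.degrees(np.arctan2(-w[0],w[1])),np.linalg.norm(v)/2,np.linalg.norm(w)/2)
print(plane("scene",np.array([(422,265),(528,177)])/3.6+[220,160],.16),plane("side",np.array([(222,285),(296,195)])/3.5+[220,170],.16))
for n in("scene","side"):
    im=cv2.imread(f"pics/{n}0.png")[:,:,::-1];d=np.load(f"pics/{n}0_d.npy");m=orange(np.ascontiguousarray(im))
    k,l,st,ce=cv2.connectedComponentsWithStats(m)
    for i in range(1,k):
        if st[i,4]>15:
            print(n,st[i],ce[i])
            ys,xs=np.where(l==i)
            p=dep(n,np.c_[xs,ys],d[ys,xs]);p=p[np.all(np.isfinite(p),1)]
            c=np.median(p,0);print(c,p.min(0),p.max(0))
            X=np.c_[xs,ys].astype(np.float32);vx,vy,x0,y0=cv2.fitLine(X,2,0,.01,.01).ravel();t=(X-[x0,y0])@[vx,vy];print("ends",[x0+vx*t.min(),y0+vy*t.min()],[x0+vx*t.max(),y0+vy*t.max()])
print(tri((220+172/3.6,160+249/3.6),(220+487/3.5,170+115/3.5)),tri((220+92/3.6,160+252/3.6),(220+573/3.5,170+207/3.5)))
E
```

```text
corners f-,r-,f+,r+
 [[0.6732 0.0043 0.128 ]
 [0.474  0.0361 0.128 ]
 [0.6936 0.1861 0.128 ]
 [0.5    0.2072 0.128 ]] 
 [[0.664  0.0026 0.128 ]
 [0.4677 0.023  0.128 ]
 [0.6873 0.1808 0.128 ]
 [0.4908 0.2064 0.128 ]]
[0.5852 0.1084 0.128 ] -7.661556314023883 -7.492094051819413 0.19819401385085217 0.17796663116932873
[0.5775 0.1032 0.128 ] -6.6919628292277356 -7.303337145160559 0.19776626744816858 0.18232179319170133
[[0.6337 0.0537 0.16  ]
 [0.6443 0.1416 0.16  ]] [[0.6384 0.1498 0.16  ]
 [0.6262 0.0599 0.16  ]]
scene [505  20  12   5  42] [510.5  22. ]
[0.5532 1.3005 0.1522] [ 0.2906  1.2803 -0.1919] [0.5718 2.2826 0.1553]
ends [np.float32(505.0058), np.float32(20.969082)] [np.float32(515.9942), np.float32(23.030918)]
scene [247 226  21   5  49] [257.6122 227.9388]
[ 0.516  -0.0299  0.1806] [ 0.473  -0.0356  0.1486] [ 0.5359 -0.0199  0.191 ]
ends [np.float32(246.98648), np.float32(228.09796)] [np.float32(266.99698), np.float32(227.79819)]
side [357 201  25  29 122] [369.5656 214.6803]
[ 0.4987 -0.0225  0.1653] [ 0.4672 -0.0326  0.1375] [ 0.5325 -0.0134  0.1908]
ends [np.float32(357.57996), np.float32(201.37848)] [np.float32(381.81036), np.float32(228.2698)]
(array([ 0.5312, -0.0283,  0.1844]), np.float64(0.008009652314000014)) (array([ 0.4625, -0.0192,  0.1343]), np.float64(0.0009682389961071802))
```

```bash
python3 -m pendant '[[[0.58,0.92,0.25],0.76,0],[[0.58,0.92,0.25],0.76,0],[[0.58,0.92,0.25],0.76,0],[[0.58,0.92,0.25],0.76,0],[[0.58,0.92,0.25],0.76,0],[[0.58,0.92,0.25],0.76,0],[[0.58,0.92,0.25],0.76,0],[[0.58,0.92,0.25],0.76,0]]' 20
python3 -m pendant '[[[0.58,0.92,0.25],0.76,0],[[0.58,0.92,0.25],0.76,0],[[0.58,0.92,0.25],0.76,0],[[0.58,0.92,0.25],0.76,0],[[0.58,0.92,0.25],0.76,0],[[0.58,0.92,0.25],0.76,0],[[0.58,0.92,0.25],0.76,0],[[0,0,0],0,0],[[0,0,0],0,0]]'
cat >> h.py <<'E'
def shot(n,tag,a=1.5):
    s=env.observe();im,d=env.get_image(n);cv2.imwrite(f"pics/{tag}.png",cv2.convertScaleAbs(im[:,:,::-1],alpha=a));np.savez(f"pics/{tag}.npz",im=im,d=d,p=s["position"],R=s["tool_rot"]);return s
def wray(tag,px):
    z=np.load(f"pics/{tag}.npz");m=env.camera_model("wrist");T=m["tool_from_camera"]
    u=cv2.undistortPoints(np.array(px,float).reshape(-1,1,2),m["camera_matrix"],m["dist_coeffs"]).reshape(-1,2)
    d=np.c_[u,np.ones(len(u))]@T[:3,:3].T@z["R"].T;c=z["p"]+z["R"]@T[:3,3];return c,d
def wplane(tag,px,h):
    c,d=wray(tag,px);return c+d*((h-c[2])/d[:,2])[:,None]
E
python3 -c "
from h import *
s=shot('wrist','w1');print(s['position'],s['tool_rot'],s['ft_force'],s['q'])"
```

```text
time_s: 0.82
position: [0.3788, -0.2729, 0.2916]
tool_rot: [[-0.554, -0.0, 0.832], [-0.832, 0.0, -0.554], [-0.0, -1.0, -0.0]]
ft_force: [0.6, -1.3, 0.5]
grip_width: -0.0001
time_s: 1.57
position: [0.5005, -0.0801, 0.3437]
tool_rot: [[-0.123, -0.0, 0.992], [-0.992, -0.0, -0.123], [0.0, -1.0, -0.0]]
ft_force: [-0.6, -0.3, -0.3]
grip_width: -0.0001
[ 0.5005 -0.0801  0.3437] [[-0.1234 -0.0002  0.9924]
 [-0.9924 -0.0001 -0.1234]
 [ 0.0001 -1.     -0.0002]] [-0.5915 -0.2848 -0.3279] [-22.4943  14.1128  67.3566  -0.007   98.5397 -15.4097]
```

View pics/w1.png

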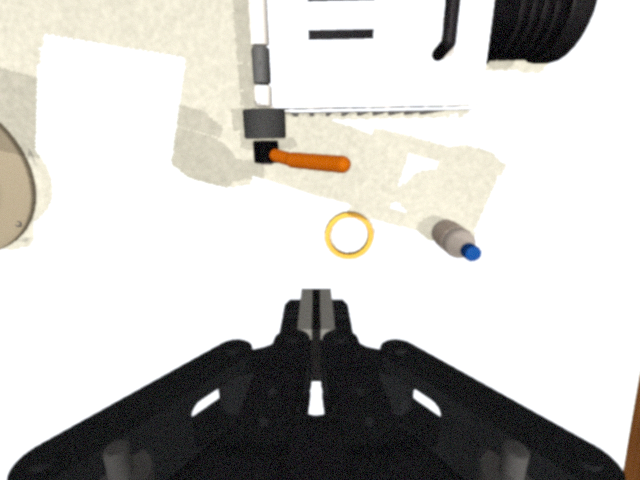

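The wrist view shows the hub at (264,123), the lever root at (265,152), the lever tip at (345,164), and the handle's -y end at (440,52). The lid's -y edge runs along row ~108, and the jaws lie nearly along the projector's x.

```bash
python3 - <<'E'
from h import *
z=np.load("pics/w1.npz");d=z["d"];im=z["im"]
def wd(px):
    px=np.array(px);c,r=wray("w1",px);return c+r*d[px[:,1],px[:,0]][:,None]
print("hub front/top",wd([(264,123),(265,147),(265,152),(265,160),(278,155),(300,158),(320,161),(340,163)]))
print("handle",wd([(440,52),(445,35),(448,20),(451,8)]))
print("lid",wd([(350,80),(300,20),(470,80)]))
m=orange(im);ys,xs=np.where(m);k=(ys<200)&(xs<400);p=wd(np.c_[xs[k],ys[k]])
print(len(p),p.min(0),p.max(0))
c,v=p.mean(0),np.linalg.svd(p-p.mean(0))[2][0];print(c,v)
print(wplane("w1",[(272,110),(470,107),(261,60),(248,123),(282,123)],.128))
# ring/bench check
print("bench",wd([(350,300),(100,300),(349,234),(452,240)]))
E
```

```text
hub front/top [[ 0.4627  0.0102  0.1472]
 [ 0.4588 -0.0114  0.1395]
 [ 0.4583 -0.016   0.141 ]
 [ 0.457  -0.0235  0.1412]
 [ 0.471  -0.0201  0.1462]
 [ 0.4926 -0.0245  0.1626]
 [ 0.5106 -0.0283  0.1786]
 [ 0.5272 -0.0311  0.1906]]
handle [[0.626  0.0486 0.1491]
 [0.6263 0.0589 0.1606]
 [0.6287 0.0693 0.1607]
 [0.6311 0.0775 0.1605]]
lid [[0.5482 0.0392 0.1271]
 [0.5076 0.0936 0.129 ]
 [0.6618 0.0246 0.1269]]
479 [ 0.4612 -0.0386  0.1345] [ 0.5351 -0.0135  0.1903]
[ 0.4991 -0.0275  0.1668] [ 0.7865 -0.1633  0.5956]
[[0.4698 0.022  0.128 ]
 [0.6618 0.0004 0.128 ]
 [0.4668 0.0663 0.128 ]
 [0.4443 0.013  0.128 ]
 [0.4777 0.0089 0.128 ]]
bench [[ 0.5325 -0.2611 -0.001 ]
 [ 0.1434 -0.2112  0.0006]
 [ 0.5412 -0.1525 -0.0012]
 [ 0.6674 -0.1563  0.0664]]
```

```bash
python3 -m pendant '[[[0.08,0.28,-0.72],0,0],[[0.08,0.28,-0.72],0,0],[[0.08,0.28,-0.72],0,0],[[0.08,0.28,-0.72],0,0],[[0.08,0.28,-0.72],0,0],[[0.1,0.3,-0.72],0,0],[[0,0,-0.1],0,0],[[0,0,0],0,0]]' 
python3 -c "
from h import *
s=shot('wrist','w2');s=shot('side','s2');s=shot('scene','sc2');print(s['position'],s['ft_force'])"
```

```text
time_s: 2.28
position: [0.5143, -0.031, 0.2104]
tool_rot: [[-0.127, -0.003, 0.992], [-0.992, 0.001, -0.127], [-0.0, -1.0, -0.003]]
ft_force: [0.3, -0.0, 0.3]
grip_width: -0.0
[ 0.5153 -0.0314  0.2123] [ 0.3028  0.2517 -0.1476]
```

View pics/w2.png

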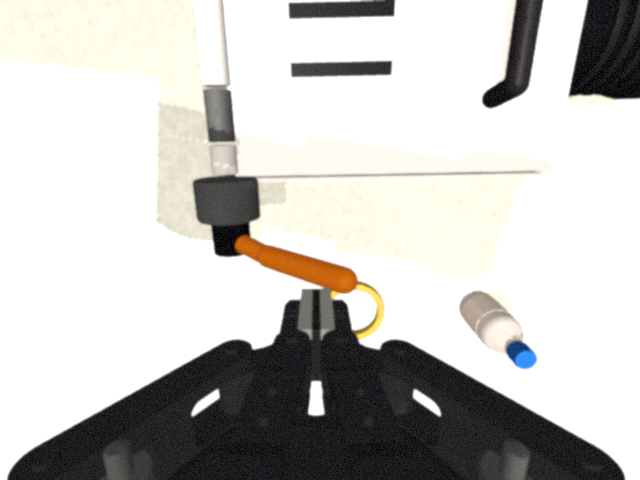

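View pics/s2.png

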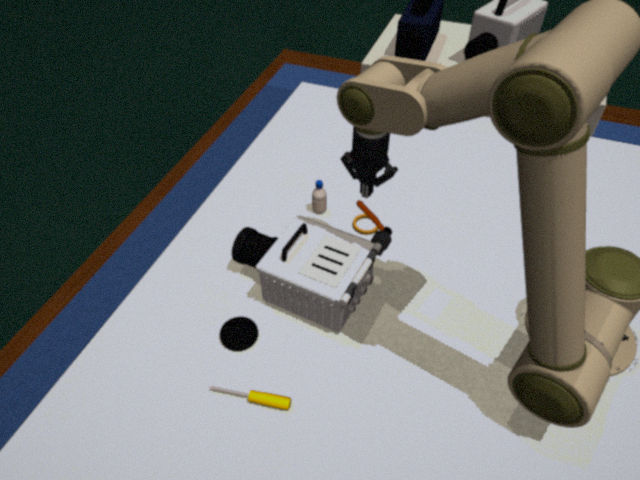

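The wrist view shows the lever from (240,245) to (350,280), with the closed fingertips just in front of it at (316,292). The hub is at (226,200) and the handle's -y end at (492,100). I'll refine the lever and handle geometry from this closer view.

```bash
python3 - <<'E'
from h import *
z=np.load("pics/w2.npz");d=z["d"];im=z["im"]
def wd(px):
    px=np.array(px);c,r=wray("w2",px);return c+r*d[px[:,1],px[:,0]][:,None]
u=np.array([.9924,-.1234,0]);v=np.array([.1234,.9924,0])
m=orange(im);ys,xs=np.where(m);k=(ys<300)&(xs<370)&(xs>230);p=wd(np.c_[xs[k],ys[k]])
s=p@u;t=p@v;print(len(p),s.min(),s.max())
for a in np.arange(.46,.55,.008):
    q=(s>a)&(s<a+.008)
    if q.sum()>5: print(round(a+.004,3),"t",t[q].min(),t[q].max(),"zmax",np.percentile(p[q,2],90),q.sum())
H=wd([(226,182),(226,190),(226,200),(205,190),(250,190),(230,235)]);print(np.c_[H@u,H@v,H[:,2]])
H=wd([(523,60),(526,40),(529,20),(532,5)]);print(H,np.c_[H@u,H@v])
P=wplane("w2",[(238,176),(550,172),(543,3),(517,3),(519,60),(532,60)],.128);print(np.c_[P@u,P@v])
P=wplane("w2",[(542,3),(517,3),(514,60),(537,60)],.156);print(np.c_[P@u,P@v])
print("tcp",z["p"]@u,z["p"]@v)
E
```

```text
903 0.46055654507892674 0.5362371805206674
0.464 t 0.032181015744353475 0.0448294125593822 zmax 0.14303858043766451 69
0.472 t 0.032742014821361146 0.044173378356166595 zmax 0.14910856026352734 78
0.48 t 0.030002989350593944 0.04234281970468979 zmax 0.15605517343633793 78
0.488 t 0.030229050246756806 0.04178769135635323 zmax 0.16285320272285775 83
0.496 t 0.030177381827216895 0.04155093643820617 zmax 0.16835653238751802 100
0.504 t 0.02944710651661953 0.04140944543797479 zmax 0.17435070685788862 103
0.512 t 0.02911877507551345 0.10835263080821392 zmax 0.1811425053851519 115
0.52 t 0.028147318959638918 0.04328588612154312 zmax 0.18659485562584333 134
0.528 t 0.028136684508333367 0.04087576356250272 zmax 0.1898460619152031 102
0.536 t 0.029092591578262564 0.03903657691683527 zmax 0.1891998140276976 41
[[0.4601 0.0807 0.146 ]
 [0.4598 0.076  0.1466]
 [0.4595 0.07   0.1473]
 [0.447  0.0759 0.146 ]
 [0.4726 0.0746 0.1377]
 [0.4582 0.0456 0.1398]]
[[0.6312 0.0653 0.1599]
 [0.6312 0.0738 0.1614]
 [0.6322 0.0822 0.1611]
 [0.6332 0.0883 0.1611]] [[0.6183 0.1427]
 [0.6173 0.1511]
 [0.6173 0.1596]
 [0.6175 0.1657]]
[[0.4634 0.0822]
 [0.6645 0.0838]
 [0.6411 0.1765]
 [0.6268 0.1767]
 [0.6332 0.1484]
 [0.6407 0.1483]]
[[0.6248 0.168 ]
 [0.6128 0.1682]
 [0.6159 0.1434]
 [0.6275 0.1433]]
tcp 0.5142628620936276 0.0326626732472783
```

```bash
python3 -m pendant '[[[0,0.07,-0.2],0,0],[[0,0,-0.2],0,0],[[0,0,-0.15],0,0],[[0,0,-0.1],0,0],[[0,0,0],0,0]]' 
python3 -m pendant '[[[0,0,-0.1],0,0],[[0,0,0],0,0]]'
```

```text
time_s: 2.85
position: [0.5148, -0.0281, 0.1909]
tool_rot: [[-0.126, -0.001, 0.992], [-0.992, 0.0, -0.126], [-0.0, -1.0, -0.001]]
ft_force: [0.1, 0.3, -0.6]
grip_width: -0.0
time_s: 3.02
position: [0.515, -0.0282, 0.1883]
tool_rot: [[-0.126, -0.001, 0.992], [-0.992, 0.0, -0.126], [-0.0, -1.0, -0.001]]
ft_force: [-0.7, 0.1, -0.6]
grip_width: -0.0002
```

```bash
python3 -m pendant '[[[0,0,-0.1],0,0],[[0.07,-0.01,-0.1],0,0]]'; python3 -m pendant '[[[0.07,-0.01,-0.1],0,0],[[0,0,0],0,0]]'; python3 -m pendant '[[[0.07,-0.01,-0.1],0,0],[[0,0,0],0,0]]'
```

```text
time_s: 3.18
position: [0.5175, -0.0285, 0.1834]
tool_rot: [[-0.126, 0.002, 0.992], [-0.992, -0.001, -0.126], [0.0, -1.0, 0.002]]
ft_force: [-2.7, 1.6, 7.2]
grip_width: 0.0003
time_s: 3.35
position: [0.5201, -0.0288, 0.1801]
tool_rot: [[-0.126, 0.002, 0.992], [-0.992, -0.0, -0.126], [0.0, -1.0, 0.002]]
ft_force: [-0.1, 0.5, 5.0]
grip_width: -0.0003
time_s: 3.52
position: [0.5221, -0.0291, 0.1772]
tool_rot: [[-0.126, 0.002, 0.992], [-0.992, -0.0, -0.126], [-0.0, -1.0, 0.002]]
ft_force: [0.6, 0.5, 5.5]
grip_width: -0.0
```

```bash
python3 -m pendant '[[[0.06,-0.01,-0.1],0,0],[[0.06,-0.01,-0.1],0,0]]'|grep -E "pos|force"; python3 -m pendant '[[[0.06,-0.01,-0.1],0,0],[[0.06,-0.01,-0.1],0,0]]'|grep -E "pos|force"; python3 -m pendant '[[[0.04,-0.01,-0.1],0,0],[[0.05,0,-0.1],0,0]]'
```

```text
position: [0.5257, -0.0296, 0.1716]
ft_force: [-0.1, 2.1, 6.7]
position: [0.5292, -0.0301, 0.1654]
ft_force: [-1.1, 2.3, 6.2]
time_s: 4.02
position: [0.5318, -0.0303, 0.1594]
tool_rot: [[-0.126, 0.002, 0.992], [-0.992, 0.0, -0.126], [-0.001, -1.0, 0.002]]
ft_force: [-1.6, 2.0, 6.9]
grip_width: 0.0001
```

```bash
python3 -m pendant '[[[0,0,-0.1],0,0],[[0,0,-0.1],0,0]]'|grep -E "pos|force"; python3 -m pendant '[[[0.02,0,-0.1],0,0],[[0.02,0,-0.1],0,0]]'|grep -E "pos|force"; python3 -m pendant '[[[0.02,0,-0.1],0,0],[[0.02,0,-0.1],0,0]]'
```

```text
position: [0.5328, -0.0306, 0.1538]
ft_force: [4.3, 1.0, 8.6]
position: [0.5341, -0.0308, 0.1479]
ft_force: [3.9, -0.6, 7.0]
time_s: 4.52
position: [0.5354, -0.0309, 0.1419]
tool_rot: [[-0.126, 0.005, 0.992], [-0.992, -0.001, -0.126], [0.001, -1.0, 0.005]]
ft_force: [2.1, 0.7, 7.6]
grip_width: -0.0001
```

```bash
python3 -m pendant '[[[0,0,-0.1],0,0],[[0,0,-0.1],0,0]]'|grep -E "pos|force"; python3 -m pendant '[[[0,0,-0.1],0,0],[[0,0,-0.1],0,0]]'
```

```text
position: [0.536, -0.031, 0.1362]
ft_force: [5.4, -0.5, 8.6]
time_s: 4.85
position: [0.5363, -0.0311, 0.1305]
tool_rot: [[-0.126, 0.008, 0.992], [-0.992, -0.002, -0.126], [0.001, -1.0, 0.008]]
ft_force: [5.2, 0.6, 10.2]
grip_width: 0.0001
```

```bash
python3 -m pendant '[[[0.05,0,0],0,0],[[0.05,0,0],0,0]]'|grep -E "pos|force"; python3 -m pendant '[[[0.03,0,-0.1],0,0],[[0.03,0,-0.1],0,0]]'
```

```text
position: [0.5371, -0.0309, 0.1297]
ft_force: [-6.7, -0.6, 9.2]
time_s: 5.18
position: [0.5385, -0.0308, 0.1238]
tool_rot: [[-0.126, 0.001, 0.992], [-0.992, -0.001, -0.126], [0.001, -1.0, 0.001]]
ft_force: [-5.2, 1.0, 12.6]
grip_width: -0.0001
```

```bash
for i in 1 2 3; do python3 -m pendant '[[[0,0,0],0,0]]'|grep -E "pos|force"; done
```

```text
position: [0.5385, -0.0307, 0.1233]
ft_force: [-3.6, 0.6, 9.7]
position: [0.5385, -0.0307, 0.1234]
ft_force: [-2.9, 0.3, 7.3]
position: [0.5385, -0.0307, 0.1234]
ft_force: [-3.3, -0.2, 6.3]
```

```bash
for i in 1 2; do python3 -m pendant '[[[0,0,-0.04],0,0]]'|grep -E "pos|force"; done
```

```text
position: [0.5386, -0.0307, 0.1226]
ft_force: [-4.1, 1.2, 13.3]
position: [0.5385, -0.0307, 0.1214]
ft_force: [-5.5, 0.0, 12.4]
```

```bash
python3 -m pendant '[[[0,0,0.1],0,0],[[0,0,0.4],0,0],[[0,0,0.5],0,0],[[0,0,0.5],0,0],[[0.66,0.85,0.36],0,0.3],[[0.66,0.85,0.36],0,0.6],[[0.66,0.85,0.36],0,0.7],[[0.66,0.85,0.36],0,0.7],[[0.66,0.85,0.36],0,0.7],[[0,0,0.1],0,0.7],[[0,0,0],0,0.7]]'
python3 -c "
from h import *
s=shot('wrist','w3');s=shot('side','s3');s=shot('scene','sc3');print(s['position'],s['ft_force'])"
```

```text
time_s: 6.52
position: [0.6382, 0.0981, 0.2224]
tool_rot: [[-0.124, 0.001, 0.992], [-0.992, -0.0, -0.124], [-0.0, -1.0, 0.001]]
ft_force: [-0.8, -0.0, 0.1]
grip_width: 0.06
[0.6371 0.0965 0.2217] [-0.7125 -0.9606  0.2578]
```

View pics/w3.png

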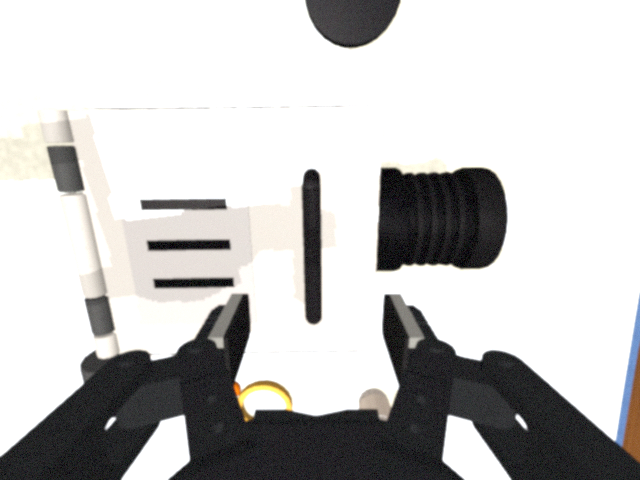

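View pics/sc3.png

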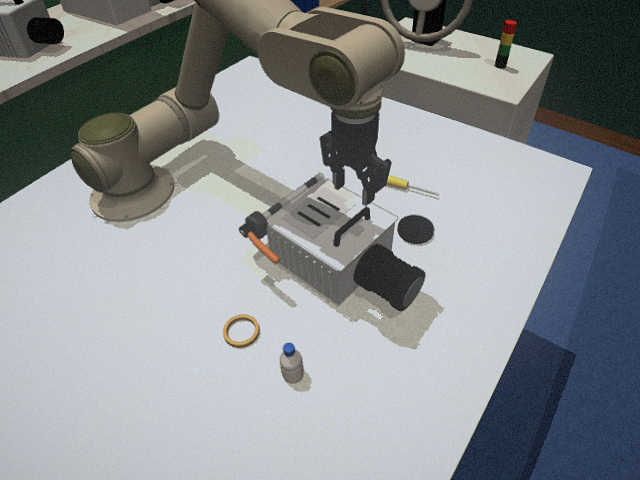

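The wrist view shows the bow handle at columns 303–321, running from row 170 to row 323, centred between the fingertips (240 and 393). The scene view shows the lever pushed down at (262,247), with the ring and bottle unmoved. I'll work out the bar centre and check the lever angle.

```bash
python3 - <<'E'
from h import *
u=np.array([.9924,-.1244,0]);v=np.array([.1244,.9924,0])
P=wplane("w3",[(312,174),(312,247),(314,318),(303,247),(321,247)],.158);print(P,np.c_[P@u,P@v])
z=np.load("pics/w3.npz");print(z["p"],z["p"]@u,z["p"]@v)
for n in("scene","side"):
    q=np.load(f"pics/{'sc3' if n=='scene' else 's3'}.npz");m=orange(q["im"]);ys,xs=np.where(m);k=(ys>190)&(ys<275)&(xs>230)&(xs<400);xs,ys=xs[k],ys[k]
    p=dep(n,np.c_[xs,ys],q["d"][ys,xs]);c=np.median(p,0);p=p[np.linalg.norm(p-c,axis=1)<.07];w=np.linalg.svd(p-p.mean(0))[2][0];print(n,len(p),p.mean(0),w,np.degrees(np.arcsin(w[2]))*np.sign(w[0]))
E
```

```text
[[0.6424 0.1507 0.158 ]
 [0.6365 0.105  0.158 ]
 [0.6314 0.0541 0.158 ]
 [0.6308 0.1057 0.158 ]
 [0.6423 0.1043 0.158 ]] [[0.6188 0.2294]
 [0.6186 0.1834]
 [0.6199 0.1322]
 [0.6129 0.1834]
 [0.6244 0.1834]]
[0.6382 0.0981 0.2224] 0.6211059633205978 0.17672932203852654
scene 154 [ 0.5153 -0.0285  0.1231] [ 0.973  -0.1623 -0.1638] -9.429895085195431
side 100 [ 0.5108 -0.0237  0.123 ] [-0.9694  0.1637  0.1827] -10.525992266434255
```

```bash
python3 -m pendant '[[[-0.05,0.13,-0.5],0,0.6],[[0,0,-0.6],0,0.5],[[0,0,-0.6],0,0.5],[[0,0,-0.5],0,0.5],[[0,0,-0.3],0,0.5],[[0,0,-0.1],0,0.5],[[0,0,0],0,0.5]]' 25
python3 -m pendant '[[[0,0,0],0,0],[[0,0,0],0,0],[[0,0,0],0,0],[[0,0,0],0,0],[[0,0,0],0,0]]' 25
```

```text
time_s: 7.25
position: [0.6357, 0.1002, 0.1439]
tool_rot: [[-0.127, -0.001, 0.992], [-0.992, -0.0, -0.127], [0.0, -1.0, -0.001]]
ft_force: [0.3, 0.4, 0.7]
grip_width: 0.0426
time_s: 7.67
position: [0.6362, 0.1007, 0.1453]
tool_rot: [[-0.126, 0.001, 0.992], [-0.992, -0.0, -0.126], [0.0, -1.0, 0.001]]
ft_force: [-2.5, -1.0, 5.5]
grip_width: 0.0111
```

```bash
python3 -m pendant '[[[-0.05,0.006,0.24],0,0],[[-0.05,0.006,0.24],0,0],[[-0.07,0.009,0.23],0,0],[[-0.07,0.009,0.23],0,0]]'; python3 -m pendant '[[[-0.09,0.011,0.225],0,0],[[-0.09,0.011,0.225],0,0],[[-0.11,0.014,0.217],0,0],[[-0.11,0.014,0.217],0,0]]'
```

```text
time_s: 8.0
position: [0.6294, 0.1015, 0.1726]
tool_rot: [[-0.126, 0.001, 0.992], [-0.992, -0.0, -0.126], [0.0, -1.0, 0.001]]
ft_force: [3.9, -1.4, -4.5]
grip_width: 0.0108
time_s: 8.33
position: [0.6179, 0.1028, 0.1997]
tool_rot: [[-0.126, 0.003, 0.992], [-0.992, -0.001, -0.126], [0.0, -1.0, 0.004]]
ft_force: [6.8, -2.8, -4.4]
grip_width: 0.0104
```

```bash
python3 -m pendant '[[[-0.12,0.016,0.207],0,0],[[-0.12,0.016,0.207],0,0],[[-0.14,0.018,0.193],0,0],[[-0.14,0.018,0.193],0,0]]'; python3 -m pendant '[[[-0.16,0.02,0.182],0,0],[[-0.16,0.02,0.182],0,0],[[-0.177,0.022,0.165],0,0],[[0,0,0],0,0]]'
python3 -c "
from h import *
s=shot('side','s4');s=shot('scene','sc4');s=shot('wrist','w4');print(s['position'],s['ft_force'])
a=cv2.imread('pics/s4.png')[100:340,200:440];b=cv2.imread('pics/sc4.png')[100:340,220:460]
cv2.imwrite('pics/c4.png',cv2.resize(np.hstack([a,b]),None,fx=1.66,fy=1.66,interpolation=3))"
```

```text
time_s: 8.67
position: [0.6025, 0.1045, 0.2241]
tool_rot: [[-0.126, 0.005, 0.992], [-0.992, -0.001, -0.126], [0.001, -1.0, 0.005]]
ft_force: [7.2, -3.8, -2.1]
grip_width: 0.0105
time_s: 9.0
position: [0.5873, 0.1062, 0.2415]
tool_rot: [[-0.126, 0.007, 0.992], [-0.992, -0.002, -0.126], [0.001, -1.0, 0.007]]
ft_force: [5.1, -3.9, 4.0]
grip_width: 0.0107
[0.5877 0.1062 0.2411] [ 5.4907 -4.5643  5.0092]
```

View pics/c4.png

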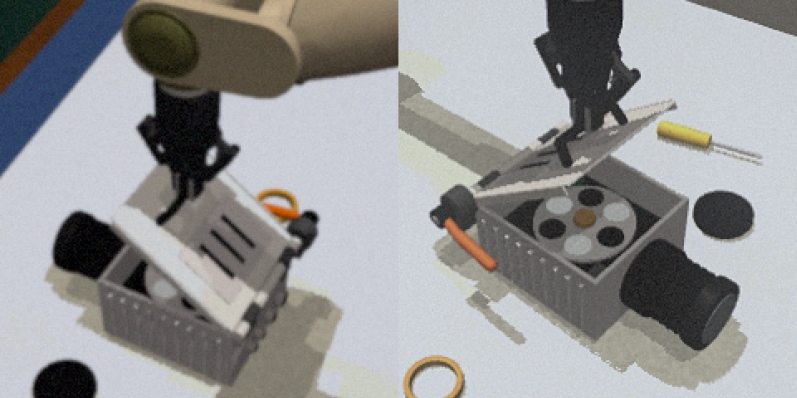

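View pics/w4.png

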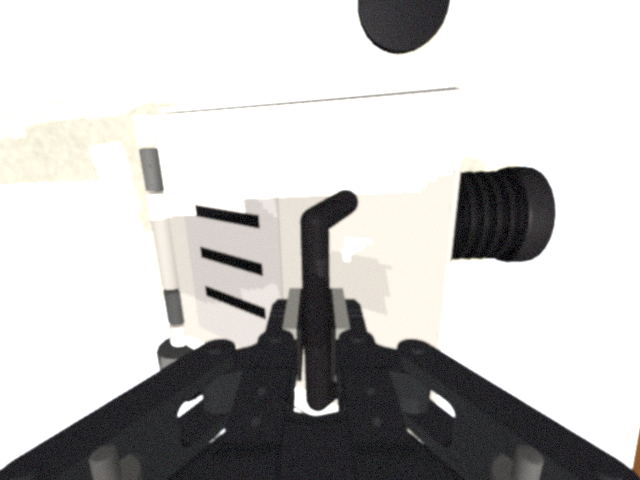

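The side and scene views show the lid at roughly 38° with the jaws on the handle bar at (316,320) in the wrist view. The ring, cap, screwdriver and bottle are in place. I'll carry on to 45°.

```bash
python3 -m pendant '[[[-0.1,0.015,0.14],0,0],[[-0.13,0.016,0.12],0,0],[[-0.14,0.016,0.11],0,0],[[-0.15,0.018,0.11],0,0],[[0,0,0],0,0],[[0,0,0],0,0]]'
python3 - <<'E'
from h import *
s=shot('side','s5');s=shot('scene','sc5');s=shot('wrist','w5');print(s['position'],s['ft_force'])
u=np.array([.9924,-.1244,0]);v=np.array([.1244,.9924,0])
for n,t in(("scene","sc5"),("side","s5")):
    q=np.load(f"pics/{t}.npz")["d"];ys,xs=np.mgrid[120:330,220:440];xs,ys=xs.ravel(),ys.ravel();p=dep(n,np.c_[xs,ys],q[ys,xs]);S=p@u-.4565;T=p@v-.1755;Z=p[:,2]-.128
    k=(S>.03)&(S<.2)&(abs(T)<.085)&(abs(np.arctan2(Z,S)-.78)<.2)
    S,Z,T=S[k],Z[k],T[k]
    for _ in range(6):
        c=np.polyfit(S,Z,1);r=Z-np.polyval(c,S);g=abs(r)<max(.004,2*np.median(abs(r)));S,Z=S[g],Z[g]
    print(n,len(S),np.degrees(np.arctan(c[0])),c[1])
E
```

```text
time_s: 9.65
position: [0.572, 0.108, 0.2553]
tool_rot: [[-0.127, 0.006, 0.992], [-0.992, -0.002, -0.127], [0.001, -1.0, 0.006]]
ft_force: [5.4, -5.4, 3.8]
grip_width: 0.011
[0.5721 0.1079 0.2552] [ 4.8534 -5.8795  4.5555]
scene 1103 42.81736010484212 0.014201365701091036
side 2918 43.55601907479847 0.0041237028871149075
```

```bash
python3 -m pendant '[[[0,0,0],0,0.1],[[0,0,0],0,0.17],[[0,0,0],0,0.24],[[0,0,0],0,0.28],[[0,0,0],0,0.28]]'
python3 -c "
from h import *
s=shot('side','s6');s=shot('scene','sc6');s=shot('wrist','w6');print(s['position'],s['ft_force'])"
```

```text
time_s: 10.22
position: [0.5704, 0.1093, 0.2532]
tool_rot: [[-0.126, -0.001, 0.992], [-0.992, 0.0, -0.126], [-0.0, -1.0, -0.001]]
ft_force: [0.6, -0.2, 0.2]
grip_width: 0.0235
[0.5705 0.1092 0.2532] [ 0.5059 -0.5421  0.1976]
```

View pics/w6.png

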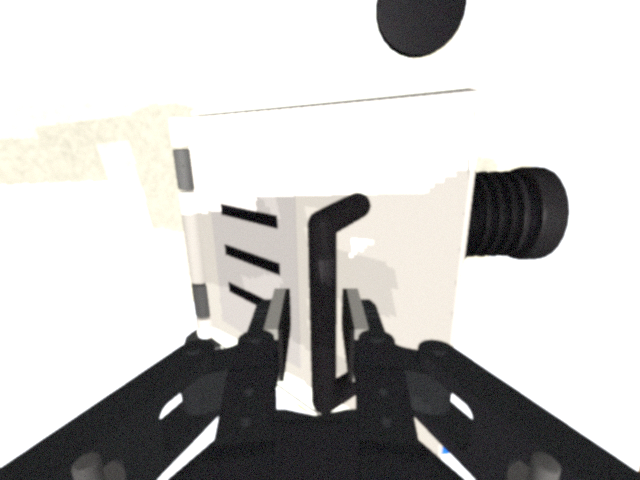

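The wrist view shows the bar (columns 310–335) free between the open pads (290 and 345), with no force on the wrist and the lid still up. I'll centre the jaws slightly and rise straight up.

```bash
python3 -m pendant '[[[0.06,0,0.1],0,0.28],[[0,0,0.3],0,0.28],[[0,0,0.6],0,0.28],[[0,0,0.9],0,0.28],[[0,0,0.9],0,0.28],[[-0.2,-0.6,0.6],0,0.28],[[-0.2,-0.9,0.3],0,0.28],[[-0.2,-0.9,0.1],0,0.28],[[-0.2,-0.9,0],0,0.28],[[-0.2,-0.9,0],0,0.28],[[0,0,0],0,0.28]]'
python3 - <<'E'
from h import *
s=shot('side','s7');s=shot('scene','sc7');s=shot('wrist','w7');print(s['position'],s['ft_force'])
a=cv2.imread('pics/s7.png')[100:340,200:440];b=cv2.imread('pics/sc7.png')[130:370,220:460]
cv2.imwrite('pics/c7.png',cv2.resize(np.hstack([a,b]),None,fx=1.66,fy=1.66,interpolation=3))
u=np.array([.9924,-.1244,0]);v=np.array([.1244,.9924,0])
for n,t in(("scene","sc7"),("side","s7"),("scene","sc5"),("side","s5")):
    q=np.load(f"pics/{t}.npz");d=q["d"];ys,xs=np.mgrid[120:330,220:440];xs,ys=xs.ravel(),ys.ravel();p=dep(n,np.c_[xs,ys],d[ys,xs]);S=p@u-.4565;T=p@v-.1755;Z=p[:,2]-.128
    k=(S>.02)&(S<.2)&(abs(T)<.08)&(abs(np.arctan2(Z,S)-.78)<.2)
    S,Z,T=S[k],Z[k],T[k]
    for _ in range(10):
        c=np.polyfit(S,Z,1);r=Z-np.polyval(c,S);g=abs(r)<max(.003,2*np.median(abs(r)));S,Z=S[g],Z[g]
    print(t,len(S),np.degrees(np.arctan(c[0])),c[1])
    m=orange(q["im"]);ys,xs=np.where(m);k=(ys>190)&(ys<275)&(xs>230)&(xs<400);xs,ys=xs[k],ys[k]
    p=dep(n,np.c_[xs,ys],d[ys,xs]);c=np.median(p,0);p=p[np.linalg.norm(p-c,axis=1)<.07];w=np.linalg.svd(p-p.mean(0))[2][0];print("lever",len(p),np.degrees(np.arcsin(w[2]))*np.sign(w[0]))
E
```

```text
time_s: 11.28
position: [0.5419, -0.0206, 0.3682]
tool_rot: [[-0.13, 0.001, 0.992], [-0.992, -0.001, -0.13], [0.001, -1.0, 0.001]]
ft_force: [-0.1, -1.0, 0.7]
grip_width: 0.0238
[ 0.5424 -0.0176  0.3681] [0.7867 0.3918 0.2004]
sc7 880 42.05612092557965 0.005257885503821429
lever 113 -10.338298530037124
s7 3657 42.542460860280144 0.004952132363162548
lever 54 -10.211837849421688
sc5 796 42.6142091901026 0.005421058988735423
lever 171 -9.688471924217968
s5 2710 43.62959420606622 0.004085717623203429
lever 46 -6.879137300067565
```

View pics/c7.png

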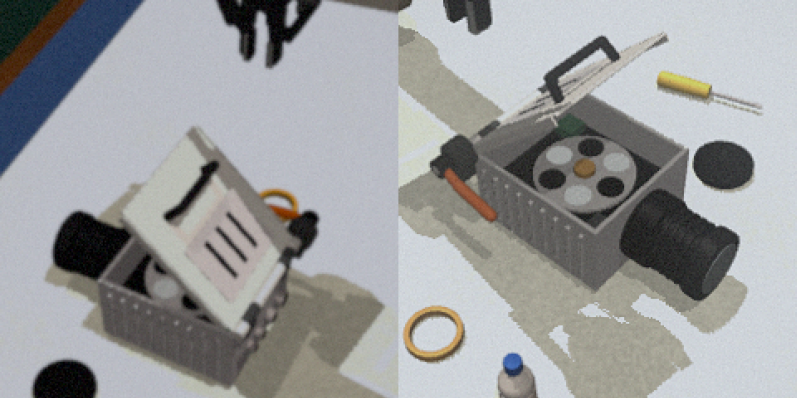

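The lid stands alone, with the gripper clear, at roughly 42–44°. The lever is about 10° below level and the other items are unmoved. I'll wait a second to check that the lid doesn't creep.

```bash
python3 -m pendant '[[[0,-0.5,0],0,0.28],[[0,-0.5,0],0,0.28],[[0,0,0],0,0.28],[[0,0,0],0,0.28],[[0,0,0],0,0.28],[[0,0,0],0,0.28],[[0,0,0],0,0.28],[[0,0,0],0,0.28],[[0,0,0],0,0.28],[[0,0,0],0,0.28],[[0,0,0],0,0.28],[[0,0,0],0,0.28]]'
python3 - <<'E'
from h import *
s=shot('side','s8');s=shot('scene','sc8')
u=np.array([.9924,-.1244,0]);v=np.array([.1244,.9924,0])
for t in("s7","s8"):
    q=np.load(f"pics/{t}.npz");d=q["d"];ys,xs=np.mgrid[120:330,220:440];xs,ys=xs.ravel(),ys.ravel();p=dep("side",np.c_[xs,ys],d[ys,xs]);S=p@u-.4565;T=p@v-.1755;Z=p[:,2]-.128
    k=(S>.02)&(S<.2)&(abs(T)<.08)&(abs(np.arctan2(Z,S)-.78)<.2);S,Z,T=S[k],Z[k],T[k]
    n=np.arctan2(Z,S)[np.hypot(S,Z)>.12]
    for _ in range(10):
        c=np.polyfit(S,Z,1);r=Z-np.polyval(c,S);g=abs(r)<max(.003,2*np.median(abs(r)));S,Z=S[g],Z[g]
    print(t,np.degrees(np.arctan(c[0])),c[1],"median ray angle",np.degrees(np.median(n)))
for a,b in(("s7","s8"),("sc7","sc8")):
    A,B=[np.load(f"pics/{k}.npz")["im"].astype(int) for k in(a,b)];print(np.abs(A-B)[200:290,250:400].mean(),np.abs(A-B)[200:290,250:400].max())
E
```

```text
time_s: 12.43
position: [0.5425, -0.0469, 0.3673]
tool_rot: [[-0.126, 0.0, 0.992], [-0.992, 0.0, -0.126], [-0.0, -1.0, 0.0]]
ft_force: [-0.1, 0.1, 0.7]
grip_width: 0.024
s7 42.542460860280144 0.004952132363162548 median ray angle 43.78954617107224
s8 42.54755460012063 0.00498669012076085 median ray angle 43.793213627555154
4.329506172839507 53
3.846888888888889 61
```

```bash
python3 -c "
from rig import env
print(env.close_job())"
```

```text
the job is handed in; nothing more can be done
None
```

The clamp lever is tight, and the lid stood on its own at about 43–44° when I handed the job in, with the gripper well clear.

- **Lever:** I pushed it down from about 37° above level to about 10° below, with closed fingers. The push started to rise near level, and I stopped when it read 12–13 N while moving. That is within the 10–15 N finger-tight range. The highest reading during the push was about 14 N in all, including sideways rub.
- **Lid:** I pinched the handle and raised the lid along its arc. The forces on the wrist stayed at roughly 9 N or less at the readings I took. When I opened the jaws the force dropped to zero and the lid stayed where it was.
- **Last checks:** Two side-camera measurements taken over a second apart gave the same lid angle, 42.5°, so it is not creeping. The lever had not moved since I let go of it. The ring, bottle, cap and screwdriver looked unmoved in the pictures. The job took about 12.5 s of the 64 s allowed.
- **Disagreements:** The lid angle depends on how it is worked out: 42–42.5° from a plane fit, 43.8° from the angle seen from the hinge, and 45° from the arm's own position just before release. On the lever, the force read 12–13 N only while it was moving. It dropped to about 6 N when I paused, so I went by the moving value.

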